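# Slide the cooling plate out over the end of the bench riser

## Task

The flat aluminium cooling plate lies askew on the bench riser. With the fingertips push it back until its long edge lies against the riser's raised lip, then push it along the lip until about a third of its length sticks out over the riser's end on the balance side, so that it can be taken by its edge later. Only push it, never lift or tip it, and leave the things standing around where they are.

Things in the scene. Friction and masses are not known exactly. Their poses are not given: they have to be found in the camera images.
- plate: Flat rectangular grey aluminium plate, 90 (its x) by 130 (its y) by 6 mm thick, about 0.2 kg, loose, lying on the riser. Origin: centre of its underside; z up. It starts up to 0.35 rad askew to the riser, its middle up to 50 mm either side of the riser's middle and 30 to 50 mm short of where it must be to lie against the lip.
- riser: Fixed low bench riser: black board 170 (its x) by 340 (its y) mm on two white side panels, top surface 70 mm above the bench. Origin: centre of its footprint at bench height; x points away from the robot, y along its length. A lip runs along the whole back (+x) edge; the front edge (x = -85 mm) and both ends (y = -170 and +170 mm) are open.
- lip (a point): Middle of the foot of the lip face, on the riser top at riser x = +75, y = 0: the white lip is 10 mm thick and stands 14 mm above the board along the whole back edge. The plate lies against it when the plate middle is at riser x = +30 mm.
- balance: White laboratory balance, fixed, 200 (x) by 150 (y) by 50 mm high, with a round steel pan and a dark display, on the bench beyond one end of the riser (+y or -y, it differs from run to run), its near side about 70 mm or more from that end. Origin: centre of its underside. It shows the end over which the plate must stick out.
- tipbox: Grey and white pipette tip box, loose, 122 (x) by 82 (y) by 68 mm high, on the bench beyond the riser's other end. Origin: centre of its underside. Leave it alone.
- bottle: Small capped reagent bottle, loose, 44 mm across and 95 mm tall, on the bench behind the riser. Origin: centre of its underside. Leave it alone.
- tuberack: Black tube rack with small tubes, loose, 60 (x) by 105 (y) by 47 mm high, on the bench behind the riser. Origin: centre of its underside. Leave it alone.
Not all that is in view belongs to the job. There is more than one size of the plate; the one meant has the size given above. There is more than one size of the balance; the one meant has the size given above.

How it is judged (in metres and radians):
On the way, in this order (a step that is already met when the one before it is completed fails the run):
1. the plate lies against the lip (its long edge within about 6 mm), before it sticks out far over an end (x of plate in the frame of riser above 0.024 m and y of plate in the frame of riser between -0.125 and 0.125 m), for 0.2 s.
2. the plate sticks out over the end on the balance side by about a third of its length (28 to 58 mm) (((y of balance in the frame of riser above 0 m and y of plate in the frame of riser between 0.133 and 0.163 m) or (y of balance in the frame of riser below 0 m and y of plate in the frame of riser between -0.163 and -0.133 m))), for 0.2 s.
At the end, for the whole second after the job is handed in: The plate lies flat and still on the riser, its long edge along the lip (within 8 mm and 7 degrees), and sticks out over the riser's end on the balance side by 28 to 58 mm of its 130 mm (((y of balance in the frame of riser above 0 m and y of plate in the frame of riser between 0.133 and 0.163 m) or (y of balance in the frame of riser below 0 m and y of plate in the frame of riser between -0.163 and -0.133 m)) and x of plate in the frame of riser above 0.022 m and angle between the y axis of plate and the y axis of riser, either way round below 0.12 rad and z of plate in the frame of riser between 0.066 and 0.074 m and angle between plate's own z axis and vertical below 0.06 rad and linear speed of plate below 0.01 m/s); the robot touches nothing.
It fails at once if the plate is lifted off the riser or tipped (more than 8 mm or 0.15 rad) (z of plate in the frame of riser above 0.078 m or angle between plate's own z axis and vertical above 0.15 rad).
It fails at once if the plate falls off the riser (z of plate in the frame of riser below 0.06 m).
It fails at once if a bystander is moved more than 15 mm or tipped (distance of any of balance, tipbox, bottle, tuberack from where it was at the start of the episode above 0.015 m or angle between any of tipbox, bottle, tuberack's own z axis and vertical above 0.3 rad).
It also fails if it takes over 72 s, if anything falls off the work surface, if the arm or the gripper's body presses on something with over 40 N, if the wrist force passes 120 N, or if a joint passes its speed limit or range.

## Robot

A 6-joint arm with a two-finger parallel gripper is mounted at the origin on the work surface. World frame = base frame: x ahead of the robot, y to its left, z up, the work surface at z = 0. Lengths are in mm, angles in rad, forces in N, time in s.
With the tool pointing down it reaches from about 350 to 775 mm from the base axis. Payload 7.3 kg.
Tool frame: the origin (TCP) lies at the very end of the fingers, on their centre line; the grasp point (between the pads) lies bot.grip_point_offset behind it (bot.grip_point_offset is the distance from the TCP to the grasp point, in mm); z points along the fingers, y is the line along which they close (so a half turn about z gives the same grasp; the last joint's range is limited). The gripper opens to 92 mm and grips with 3 to 60 N. Pads are 19 mm wide; open, the fingers measure 130 mm over their backs; the gripper's body (75 mm by 190 mm) begins 47 mm behind the grasp point.
Start: joints at [-1.458, 0.342, 1.524, -0, 1.275, -0.146], TCP at [134.381, -507.534, 188.041] pointing down, gripper open.
Joint ranges: [-2.53, 2.53], [-0.77, 2.02], [0.04, 2.7], [-1, 4.14], [0.28, 2.66], [-3.11, 3.11]. Speed limits (rad/s): [2.57, 2.57, 3.14, 3.14, 3.14, 3.14].

## Interface

Orientations are given as [roll, pitch, yaw] about the fixed x, y, z axes, in that order (R = Rz(yaw) Ry(pitch) Rx(roll)).
In Python, from plant import bot gives the robot as it stands. The module is installed in compiled form; this text tells all that it offers.
- The arm moves only by the tool carry_out, never from a script. Its argument "plan" is a list of rows, each an object of numbers: "tx", "ty", "tz": the shift along the world's x, y, z in mm; "rx", "ry", "rz": the turn, a rotation vector about the world's x, y, z in rad. A call has 1 to 12 rows; each row shifts and turns the commanded pose from where the row before left it; what a row does not reach is not made up. A row lasts 1/10 s, in which the tool goes at most 50 mm and 8.59 degrees, less where a joint would pass 70% of its speed; a pose out of reach is approached as far as the arm can. A call with a gripper value outside its range is refused whole. "gripper" is the closure, from 0 (fully open) to 1 (shut), set as the call begins (left out, the last holds). The fingers move at their own pace and stop on an object; the grip force is fixed at half the most. Time passes only in rows, so rows that do not move let the fingers close. It gives the time, the measured TCP pose, the force, the opening and the grip force at its end, in the units of the state.
- bot.get_obs(): the state, without advancing time (a new reading comes with each control period).
- bot.capture(name): name is "side" or "top"; returns the picture (384x512x3 uint8, red, green, blue); there is no depth.
- bot.camera_model(name): a dict with "camera_matrix" (3x3 intrinsics, pixels), "dist" ([k1, k2, p1, p2, k3] as OpenCV has them; the pictures are not rectified), "R" (3x3) and "t" (3): a world point X has camera coordinates R X + t. Camera axes: x right, y down, z forward; pixel columns grow to the right and rows downward; lengths in mm; the calibration is good to about 2 mm. A picture is of the moment at which its call begins. camera_model takes no time and is no camera call.
- bot.close_job(): hands the job in; it is judged then, once.
The state is a dict: "time": time; "joint_positions": joint angles; "dq": joint speeds; "tau": joint torques, N m; "tool_pos": TCP position; "tcp_rot": TCP orientation; "contact_force": force on the tool from outside, world axes, zero at the start; "moment": the same for the moment, N m; "grip_width": finger opening in mm; "finger_force": force on a finger pad.
Only numpy, scipy, OpenCV 4.12 (cv2) and the standard library are available. Lean on these libraries where they do the work, as an engineer would, in place of code of your own. Each camera call takes 0.05 s, during which the arm holds its last target. There are 200 camera calls.

## Working session

There is one attempt and no reset: what is moved stays moved. The work goes in short steps, Python scripts to look and compute and a tool call to move; the robot and the scene stay as the last step left them, time stands still between calls to the robot, and variables do not carry over. Pictures are saved under pics/ and viewed, at most 10 in all, crops included, and the job is handed in when it is done.

Besides the shell and the picture viewer there is one more tool, called after "Request:" as name(argument=value, ...), one argument or row to a line, values as JSON. carry_out: Moves the arm, as the interface text tells. Its arguments: {"type":"object","properties":{"plan":{"type":"array"},"gripper":{"type":"number"}},"required":["plan"]}

```bash
mkdir -p pics
python3 - <<'E'
from plant import bot
import cv2
for n in("top","side"):
    cv2.imwrite(f"pics/{n}0.png",cv2.resize(bot.capture(n)[:,:,::-1],(800,600),interpolation=cv2.INTER_CUBIC))
    m=bot.camera_model(n);print(m)
o=bot.get_obs();print(o['tool_pos'],o['tcp_rot'],o['grip_width'],o['time'],bot.grip_point_offset)
E
```

```text
{'camera_matrix': array([[474.46994443,   0.        , 257.1387311 ],
       [  0.        , 474.46994443, 191.45428514],
       [  0.        ,   0.        ,   1.        ]]), 'dist': array([0.04346767, 0.        , 0.        , 0.        , 0.        ]), 'R': array([[-0.02478834, -0.99965564, -0.00861042],
       [-0.98827876,  0.02580223, -0.15046377],
       [ 0.15063412,  0.00477975, -0.98857803]]), 't': array([  47.1590921 ,  579.84488013, 1446.59119348])}
{'camera_matrix': array([[424.94106035,   0.        , 257.2040674 ],
       [  0.        , 424.94106035, 189.76477101],
       [  0.        ,   0.        ,   1.        ]]), 'dist': array([-0.14187713,  0.        ,  0.        ,  0.        ,  0.        ]), 'R': array([[-0.80000769, -0.59982424, -0.01409153],
       [-0.28350627,  0.39861314, -0.87219938],
       [ 0.5287834 , -0.69377118, -0.48894751]]), 't': array([ 459.34290799,  232.67289953, 1059.12359871])}
[ 134.33918007 -507.10172702  187.42452669] [-3.14025938e+00 -1.98202025e-04  2.58818610e-01] 91.67422263426347 0.1 18.8
```

View pics/top0.png

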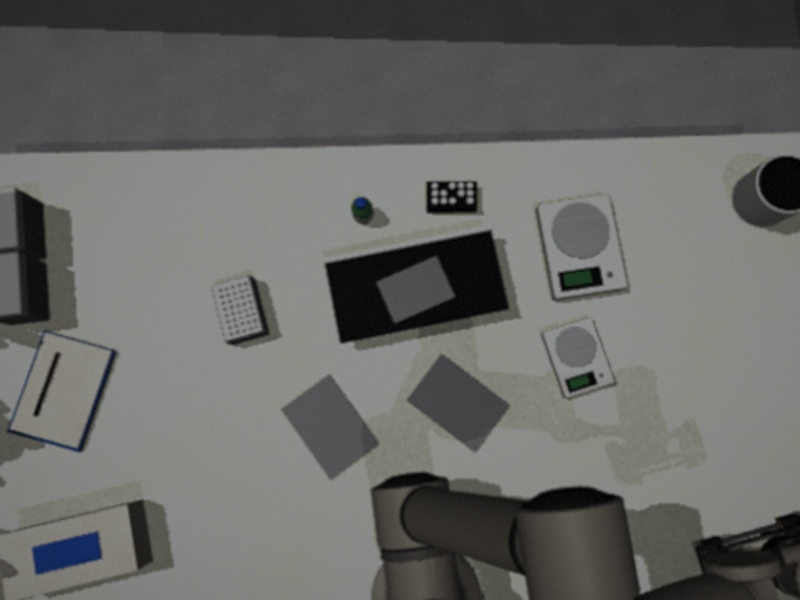

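View pics/side0.png

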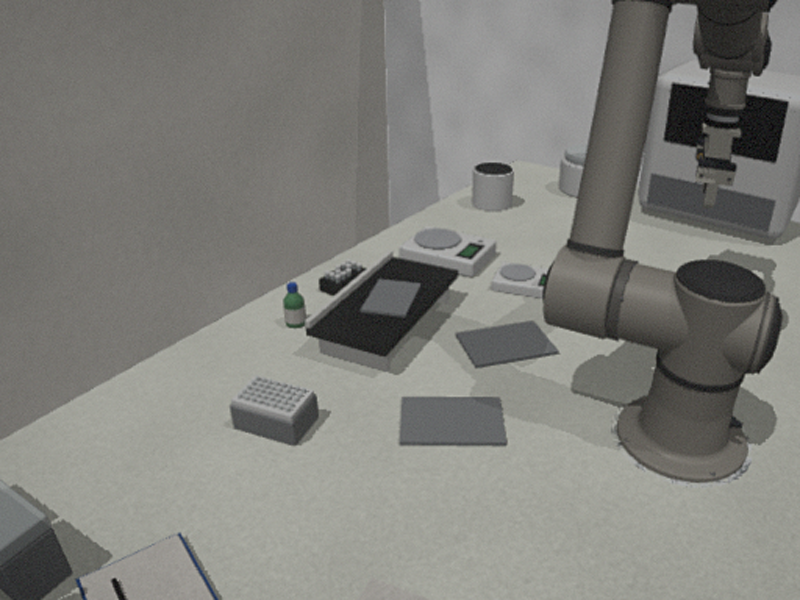

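The top view shows the black riser at about (330–510, 230–345), with the plate on it centred at about (416, 290). The large balance is on the right (-y), and the tip box is on the left. Next I'll enlarge the riser.

Run:
```python
from plant import bot
import cv2
im=bot.capture("top")[:,:,::-1][140:230,200:335]
im=cv2.convertScaleAbs(im,alpha=1.5,beta=20)
cv2.imwrite("pics/crop1.png",cv2.resize(im,None,fx=5.9,fy=5.9,interpolation=cv2.INTER_CUBIC))
```

```text
(no output)
```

View pics/crop1.png

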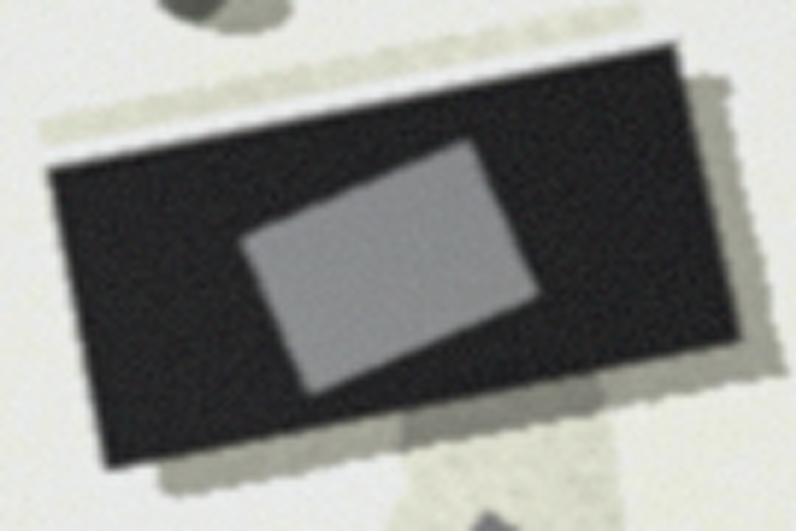

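In the crop, the board corners are (48,170), (678,43), (740,340) and (107,468). The plate corners are (240,240), (472,138), (540,293) and (312,396).

```bash
cat > h.py <<'E'
import numpy as np, cv2
from plant import bot
def w(px,z,n="top"):
    m=bot.camera_model(n)
    u=cv2.undistortPoints(np.array(px,float).reshape(-1,1,2),m["camera_matrix"],m["dist"]).reshape(-1,2)
    d=np.c_[u,np.ones(len(u))]@m["R"]; c=-m["R"].T@m["t"]
    return (c+d*((z-c[2])/d[:,2])[:,None])[:,:2]
def crop(p,x0=200,y0=140,f=5.9): return (np.array(p,float)+.5)/f-.5+[x0,y0]
E
python3 - <<'E'
from h import *
b=w(crop([(48,170),(678,43),(740,340),(107,468)]),70)
p=w(crop([(240,240),(472,138),(540,293),(312,396)]),76)
print(b.round(1),p.round(1))
for q in(b,p):print([np.linalg.norm(q[i]-q[i-1]).round(1) for i in range(4)])
# y axis from right (-y) to left
a=(b[0]-b[1])+(b[3]-b[2]);a/=np.linalg.norm(a);ax=np.array([a[1],-a[0]])
yaw=np.arctan2(ax[1],ax[0]);c=b.mean(0)+ax*5  # board visible -85..75
pa=(p[0]-p[1])+(p[3]-p[2]);pyaw=np.arctan2(-pa[0],pa[1])
R=np.c_[ax,a]
print("riser",c,yaw,"plate",p.mean(0),pyaw,"rel",(p.mean(0)-c)@R,pyaw-yaw)
print("corners in riser",((p-c)@R).round(1)); print(((b-c)@R).round(1))
# balance top z=50 from 800x600 px
q=w(np.array([(540,203),(611,194),(628,290),(555,299)])*.64,50);print("bal",((q-c)@R).round())
q=w(np.array([(541,331),(594,319),(615,382),(567,398)])*.64,35);print("smallbal",((q-c)@R).round())
E
```

```text
[[ 653.4  184.1]
 [ 713.1 -150.4]
 [ 553.6 -175.9]
 [ 495.1  155. ]] [[612.3  83.4]
 [663.5 -39.5]
 [580.1 -72.3]
 [529.2  47.7]]
[np.float64(161.0), np.float64(339.8), np.float64(161.6), np.float64(336.0)]
[np.float64(90.4), np.float64(133.2), np.float64(89.5), np.float64(130.4)]
riser [608.72167223   4.08137854] 0.1756862859761188 plate [596.26295376   4.82061898] 0.39787157444486604 rel [-12.13773184   2.90544458] 0.22218528846874724
corners in riser [[ 17.4  77.5]
 [ 46.3 -52.5]
 [-41.5 -70.2]
 [-70.7  56.8]]
[[  75.5  169.5]
 [  75.8 -170.4]
 [ -85.8 -167.5]
 [ -85.5  168.4]]
bal [[ 114. -282.]
 [ 103. -427.]
 [ -96. -413.]
 [ -84. -267.]]
smallbal [[-140. -228.]
 [-138. -337.]
 [-268. -347.]
 [-280. -248.]]
```

Request:
carry_out(
  plan=[
    {"tx": 25, "ty": 33, "rz": -0.007},
    {"tx": 25, "ty": 33, "rz": -0.007},
    {"tx": 25, "ty": 33, "rz": -0.007},
    {"tx": 25, "ty": 33, "rz": -0.007},
    {"tx": 25, "ty": 33, "rz": -0.007},
    {"tx": 25, "ty": 33, "rz": -0.007},
    {"tx": 25, "ty": 33, "rz": -0.007},
    {"tx": 25, "ty": 33, "rz": -0.007},
    {"tx": 25, "ty": 33, "rz": -0.007},
    {"tx": 25, "ty": 33, "rz": -0.007},
    {"tx": 25, "ty": 33, "rz": -0.007},
    {"tx": 25, "ty": 33, "rz": -0.006},
  ],
  gripper=0,
)

```text
invalid input at $.plan[0]: expected keys tx, ty, tz, rx, ry, rz
```

Request:
carry_out(
  plan=[
    {"tx": 25, "ty": 33},
    {"tx": 25, "ty": 33},
    {"tx": 20, "ty": 34},
    {"tz": -40},
    {"tz": -40},
    {"tz": -15},
    {},
    {},
  ],
)

```text
invalid input at $.plan[0]: expected keys tx, ty, tz, rx, ry, rz
```

Request:
carry_out(
  plan=[
    {"tx": 25, "ty": 33, "tz": 0, "rx": 0, "ry": 0, "rz": -0.007},
    {"tx": 25, "ty": 33, "tz": 0, "rx": 0, "ry": 0, "rz": -0.007},
    {"tx": 25, "ty": 33, "tz": 0, "rx": 0, "ry": 0, "rz": -0.007},
    {"tx": 25, "ty": 33, "tz": 0, "rx": 0, "ry": 0, "rz": -0.007},
    {"tx": 25, "ty": 33, "tz": 0, "rx": 0, "ry": 0, "rz": -0.007},
    {"tx": 25, "ty": 33, "tz": 0, "rx": 0, "ry": 0, "rz": -0.007},
    {"tx": 25, "ty": 33, "tz": 0, "rx": 0, "ry": 0, "rz": -0.007},
    {"tx": 25, "ty": 33, "tz": 0, "rx": 0, "ry": 0, "rz": -0.007},
    {"tx": 25, "ty": 33, "tz": 0, "rx": 0, "ry": 0, "rz": -0.007},
    {"tx": 25, "ty": 33, "tz": 0, "rx": 0, "ry": 0, "rz": -0.007},
    {"tx": 25, "ty": 33, "tz": 0, "rx": 0, "ry": 0, "rz": -0.007},
    {"tx": 25, "ty": 33, "tz": 0, "rx": 0, "ry": 0, "rz": -0.006},
  ],
  gripper=0,
)

```text
time: 1.35
tool_pos: [435.1, -109.9, 188.0]
tcp_rot: [3.141, 0.0, 0.176]
contact_force: [1.0, -1.3, -0.0]
grip_width: 91.9
finger_force: 0.0
```

Request:
carry_out(
  plan=[
    {"tx": 25, "ty": 33, "tz": 0, "rx": 0, "ry": 0, "rz": 0},
    {"tx": 25, "ty": 33, "tz": 0, "rx": 0, "ry": 0, "rz": 0},
    {"tx": 20, "ty": 33, "tz": 0, "rx": 0, "ry": 0, "rz": 0},
    {"tx": 0, "ty": 0, "tz": -30, "rx": 0, "ry": 0, "rz": 0},
    {"tx": 0, "ty": 0, "tz": -30, "rx": 0, "ry": 0, "rz": 0},
    {"tx": 0, "ty": 0, "tz": -30, "rx": 0, "ry": 0, "rz": 0},
    {"tx": 0, "ty": 0, "tz": -20, "rx": 0, "ry": 0, "rz": 0},
    {"tx": 0, "ty": 0, "tz": -5, "rx": 0, "ry": 0, "rz": 0},
    {"tx": 0, "ty": 0, "tz": 0, "rx": 0, "ry": 0, "rz": 0},
    {"tx": 0, "ty": 0, "tz": 0, "rx": 0, "ry": 0, "rz": 0},
  ],
)

```text
time: 2.35
tool_pos: [505.2, -12.7, 74.0]
tcp_rot: [3.141, -0.002, 0.176]
contact_force: [-0.4, -0.2, -0.6]
grip_width: 92.1
finger_force: 0.0
```

Request:
carry_out(
  plan=[
    {"tx": 5.9, "ty": 1.05, "tz": -1, "rx": 0, "ry": 0, "rz": 0},
    {"tx": 5.9, "ty": 1.05, "tz": 0, "rx": 0, "ry": 0, "rz": 0},
    {"tx": 5.9, "ty": 1.05, "tz": 0, "rx": 0, "ry": 0, "rz": 0},
    {"tx": 5.9, "ty": 1.05, "tz": 0, "rx": 0, "ry": 0, "rz": 0},
    {"tx": 5.9, "ty": 1.05, "tz": 0, "rx": 0, "ry": 0, "rz": 0},
    {"tx": 5.9, "ty": 1.05, "tz": 0, "rx": 0, "ry": 0, "rz": 0},
    {"tx": 5.9, "ty": 1.05, "tz": 0, "rx": 0, "ry": 0, "rz": 0},
    {"tx": 5.9, "ty": 1.05, "tz": 0, "rx": 0, "ry": 0, "rz": 0},
    {"tx": 5.9, "ty": 1.05, "tz": 0, "rx": 0, "ry": 0, "rz": 0},
    {"tx": 5.9, "ty": 1.05, "tz": 0, "rx": 0, "ry": 0, "rz": 0},
    {"tx": 5.9, "ty": 1.05, "tz": 0, "rx": 0, "ry": 0, "rz": 0},
    {"tx": 0, "ty": 0, "tz": 0, "rx": 0, "ry": 0, "rz": 0},
  ],
)

```text
time: 3.55
tool_pos: [570.1, -0.9, 72.0]
tcp_rot: [3.141, -0.001, 0.176]
contact_force: [0.6, -0.1, 0.5]
grip_width: 92.0
finger_force: 0.0
```

Run:
```python
from h import *
im=bot.capture("top")[:,:,::-1][140:230,200:335]
im=cv2.convertScaleAbs(im,alpha=1.5,beta=20)
cv2.imwrite("pics/crop2.png",cv2.resize(im,None,fx=5.9,fy=5.9,interpolation=cv2.INTER_CUBIC))
o=bot.get_obs();c=np.array([608.7,4.1]);R=np.array([[.9846,-.1748],[.1748,.9846]])
print((o['tool_pos'][:2]-c)@R,o['tool_pos'],o['contact_force'])
```

```text
[-39.4692847    1.91929653] [569.50274351  -0.90953068  71.90325742] [-0.65129019 -0.4439408  -0.55035426]
```

View pics/crop2.png

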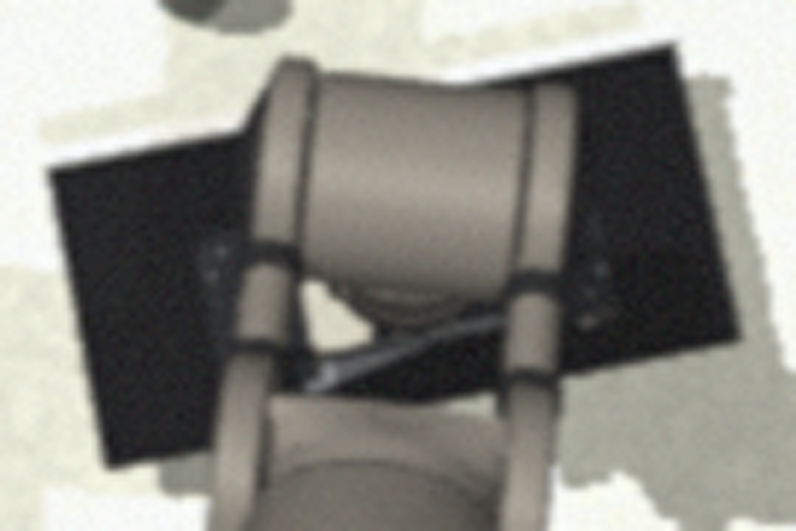

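The arm hides the plate from above, so I'll go on by force.

Request:
carry_out(
  plan=[
    {"tx": 3, "ty": 0.5, "tz": 0, "rx": 0, "ry": 0, "rz": 0},
    {"tx": 3, "ty": 0.5, "tz": 0, "rx": 0, "ry": 0, "rz": 0},
    {"tx": 3, "ty": 0.5, "tz": 0, "rx": 0, "ry": 0, "rz": 0},
    {"tx": 2, "ty": 0.4, "tz": 0, "rx": 0, "ry": 0, "rz": 0},
    {"tx": 1, "ty": 0.2, "tz": 0, "rx": 0, "ry": 0, "rz": 0},
    {"tx": 0, "ty": 0, "tz": 0, "rx": 0, "ry": 0, "rz": 0},
  ],
)

```text
time: 4.2
tool_pos: [581.4, 1.1, 72.0]
tcp_rot: [3.141, 0.0, 0.176]
contact_force: [0.5, -0.5, -0.7]
grip_width: 91.7
finger_force: 0.0
```

Request:
carry_out(
  plan=[
    {"tx": 1, "ty": 0.2, "tz": 0, "rx": 0, "ry": 0, "rz": 0},
    {"tx": 0, "ty": 0, "tz": 0, "rx": 0, "ry": 0, "rz": 0},
  ],
)

```text
time: 4.4
tool_pos: [582.3, 1.3, 72.1]
tcp_rot: [3.142, -0.0, 0.176]
contact_force: [-0.9, -0.3, 0.5]
grip_width: 92.0
finger_force: 0.0
```

Run:
```python
from h import *
o=bot.get_obs();c=np.array([608.7,4.1]);R=np.array([[.9846,-.1748],[.1748,.9846]])
print((o['tool_pos'][:2]-c)@R,o['tool_pos'],o['contact_force'])
m=bot.camera_model("side")
im=bot.capture("side")[:,:,::-1]
im=im[150:245,190:310]
cv2.imwrite("pics/side2.png",cv2.resize(cv2.convertScaleAbs(im,alpha=1.4,beta=20),None,fx=6,fy=6,interpolation=cv2.INTER_CUBIC))
```

```text
[-26.43372608   1.86961148] [582.34633965   1.32018246  72.05782039] [-0.90490635 -0.30987455  0.46505576]
```

View pics/side2.png

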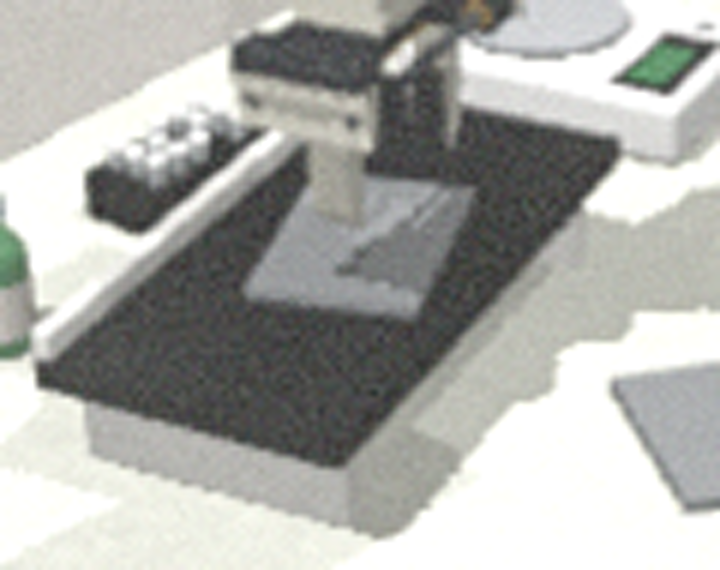

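Run:
```python
from h import *
c=np.array([608.7,4.1]);R=np.array([[.9846,-.1748],[.1748,.9846]])
m=bot.camera_model("side")
q=w(crop([(248,293),(418,316),(476,187)],190,150,6),76,"side");print("plate",((q-c)@R).round(1))
q=w(crop([(342,465),(620,150),(38,380)],190,150,6),70,"side");print("riser",((q-c)@R).round(1))
def proj(x,y,z):
    X=np.array([*(c+R@[x,y]),z]);p=cv2.projectPoints(X.reshape(1,1,3),cv2.Rodrigues(m["R"])[0],m["t"],m["camera_matrix"],m["dist"])[0].ravel()
    return ((p-[190,150]+.5)*6-.5).round()
for s in(1,-1):
  for d in(46,65):
    for z in (72,76,90): print(s*d,z,proj(-26.4,1.9+s*d,z),proj(-16.4,1.9+s*d,z),proj(-36.4,1.9+s*d,z))
```

```text
plate [[ 15.5  77. ]
 [-72.1  60.2]
 [-39.8 -74.9]]
riser [[ -95.4  184.5]
 [ -89.2 -159.7]
 [  71.4  184.4]]
46 72 [348. 292.] [331. 287.] [366. 296.]
46 76 [348. 285.] [331. 281.] [366. 289.]
46 90 [348. 261.] [330. 257.] [365. 265.]
65 72 [331. 309.] [313. 304.] [348. 313.]
65 76 [330. 302.] [313. 298.] [348. 306.]
65 90 [330. 278.] [312. 274.] [347. 282.]
-46 72 [429. 213.] [412. 209.] [446. 217.]
-46 76 [429. 206.] [412. 203.] [445. 210.]
-46 90 [428. 183.] [412. 180.] [445. 187.]
-65 72 [444. 198.] [428. 194.] [461. 202.]
-65 76 [444. 191.] [428. 188.] [461. 195.]
-65 90 [444. 168.] [427. 165.] [461. 172.]
```

Run:
```python
from h import *
m=bot.camera_model("side")
for z in(188,225):
  for s in(-55,0,55):
    X=np.array([134.4-.256*s*-1,-507.5-.967*s,z]);print(z,s,(cv2.projectPoints(X.reshape(1,1,3),cv2.Rodrigues(m["R"])[0],m["t"],m["camera_matrix"],m["dist"])[0].ravel()/.64).round())
o=bot.get_obs();print(o['joint_positions'],o['tool_pos'],o['tcp_rot'],o['time'])
a=cv2.imread("pics/side0.png")[130:260,640:800]
b=cv2.imread("pics/side2.png")[120:340,220:500]
a=cv2.resize(a,(400,325));b=cv2.resize(b,(400,314))
cv2.imwrite("pics/cmp.png",np.vstack([a[:290],b[:300]]))
```

```text
188 -55 [704. 227.]
188 0 [704. 217.]
188 55 [703. 208.]
225 -55 [707. 210.]
225 0 [707. 201.]
225 55 [706. 193.]
[-1.29281481e-01  5.56227515e-01  1.51839617e+00 -1.13677841e-04
  1.06705009e+00  1.26578197e+00] [582.24772154   1.31108251  72.02528269] [3.14152206e+00 1.07272699e-04 1.75787747e-01] 4.45
```

View pics/cmp.png

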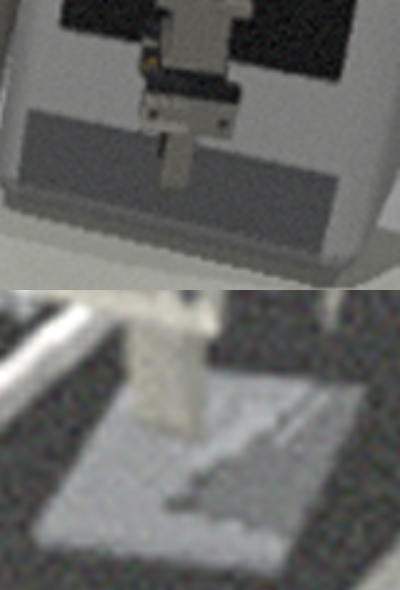

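The side view shows the plate has not moved: its corners still come out at the starting pose. The fingertips appear about 35–40 mm above the reported TCP, so they passed over it. I'll check this with a touch on a bare part of the board: first back off, then move to riser (-70,-110).

Request:
carry_out(
  plan=[
    {"tx": 0, "ty": 0, "tz": 20, "rx": 0, "ry": 0, "rz": 0},
    {"tx": -20, "ty": -4, "tz": 0, "rx": 0, "ry": 0, "rz": 0},
    {"tx": -23, "ty": -4, "tz": 0, "rx": 0, "ry": 0, "rz": 0},
    {"tx": 7, "ty": -37, "tz": 0, "rx": 0, "ry": 0, "rz": 0},
    {"tx": 7, "ty": -37, "tz": 0, "rx": 0, "ry": 0, "rz": 0},
    {"tx": 6, "ty": -36, "tz": 0, "rx": 0, "ry": 0, "rz": 0},
    {"tx": 0, "ty": 0, "tz": 0, "rx": 0, "ry": 0, "rz": 0},
    {"tx": 0, "ty": 0, "tz": 0, "rx": 0, "ry": 0, "rz": 0},
  ],
)

```text
time: 5.25
tool_pos: [559.0, -117.1, 91.8]
tcp_rot: [-3.141, 0.0, 0.174]
contact_force: [-0.1, -0.1, 0.2]
grip_width: 91.7
finger_force: 0.0
```

```bash
cat >> h.py <<'E'
C=np.array([608.7,4.1]);RR=np.array([[.9846,-.1748],[.1748,.9846]])
def rel(): return (bot.get_obs()['tool_pos'][:2]-C)@RR
def shot(n,name,x0,x1,y0,y1,f):
    im=bot.capture(n)[:,:,::-1][y0:y1,x0:x1]
    cv2.imwrite(name,cv2.resize(cv2.convertScaleAbs(im,alpha=1.4,beta=20),None,fx=f,fy=f,interpolation=cv2.INTER_CUBIC))
def proj(x,y,z,x0,y0,f,n="side"):
    m=bot.camera_model(n)
    X=np.array([*(C+RR@[x,y]),z]);p=cv2.projectPoints(X.reshape(1,1,3),cv2.Rodrigues(m["R"])[0],m["t"],m["camera_matrix"],m["dist"])[0].ravel()
    return ((p-[x0,y0]+.5)*f-.5).round()
E
python3 - <<'E'
from h import *
r=rel();print(r,bot.get_obs()['tool_pos'])
shot("side","pics/side3.png",210,340,130,230,6)
z=bot.get_obs()['tool_pos'][2]
for s in(55,-55):
  for dz in(0,20,40):print(s,dz,proj(r[0],r[1]+s,z+dz,210,130,6))
E
```

```text
[ -70.14480547 -110.67276262] [ 558.98063563 -117.13065967   91.83808252]
55 0 [392. 308.]
55 20 [392. 274.]
55 40 [393. 240.]
-55 0 [474. 224.]
-55 20 [475. 192.]
-55 40 [475. 160.]
```

View pics/side3.png

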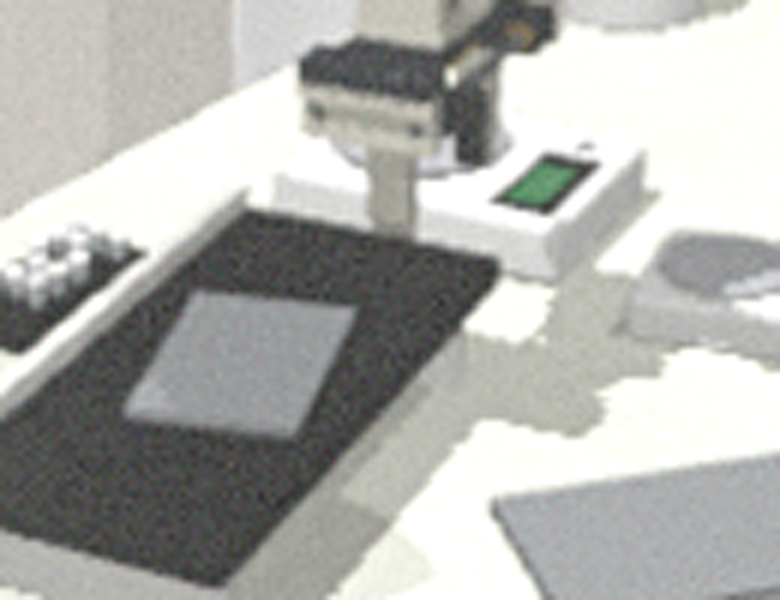

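Both fingertips, at (392,238) and (480,163), sit about 39 mm above the projected TCP, while x and y agree. So the real tips are about 39 mm short of the reported TCP. I'll confirm this by touching the board.

Request:
carry_out(
  plan=[
    {"tx": 0, "ty": 0, "tz": -20, "rx": 0, "ry": 0, "rz": 0},
    {"tx": 0, "ty": 0, "tz": -20, "rx": 0, "ry": 0, "rz": 0},
    {"tx": 0, "ty": 0, "tz": -10, "rx": 0, "ry": 0, "rz": 0},
    {"tx": 0, "ty": 0, "tz": -4, "rx": 0, "ry": 0, "rz": 0},
    {"tx": 0, "ty": 0, "tz": 0, "rx": 0, "ry": 0, "rz": 0},
  ],
)

```text
time: 5.8
tool_pos: [559.2, -116.0, 37.9]
tcp_rot: [-3.141, 0.001, 0.177]
contact_force: [-0.0, -0.3, 0.3]
grip_width: 91.9
finger_force: 0.0
```

Request:
carry_out(
  plan=[
    {"tx": 0, "ty": 0, "tz": -1, "rx": 0, "ry": 0, "rz": 0},
    {"tx": 0, "ty": 0, "tz": -1, "rx": 0, "ry": 0, "rz": 0},
    {"tx": 0, "ty": 0, "tz": 0, "rx": 0, "ry": 0, "rz": 0},
  ],
)

```text
time: 6.1
tool_pos: [559.5, -116.8, 36.5]
tcp_rot: [3.141, -0.001, 0.176]
contact_force: [0.0, 0.6, 0.3]
grip_width: 91.7
finger_force: 0.0
```

Request:
carry_out(
  plan=[
    {"tx": 0, "ty": 0, "tz": -1, "rx": 0, "ry": 0, "rz": 0},
    {"tx": 0, "ty": 0, "tz": -1, "rx": 0, "ry": 0, "rz": 0},
    {"tx": 0, "ty": 0, "tz": 0, "rx": 0, "ry": 0, "rz": 0},
  ],
)

```text
time: 6.4
tool_pos: [559.2, -116.7, 33.9]
tcp_rot: [-3.142, 0.0, 0.176]
contact_force: [0.7, 1.2, 0.3]
grip_width: 91.6
finger_force: 0.0
```

Request:
carry_out(
  plan=[
    {"tx": 0, "ty": 0, "tz": -1, "rx": 0, "ry": 0, "rz": 0},
    {"tx": 0, "ty": 0, "tz": 0, "rx": 0, "ry": 0, "rz": 0},
  ],
)

```text
time: 6.6
tool_pos: [559.2, -116.7, 32.9]
tcp_rot: [-3.142, 0.0, 0.176]
contact_force: [-0.7, 1.0, -0.4]
grip_width: 91.7
finger_force: 0.0
```

Request:
carry_out(
  plan=[
    {"tx": 0, "ty": 0, "tz": -1, "rx": 0, "ry": 0, "rz": 0},
    {"tx": 0, "ty": 0, "tz": 0, "rx": 0, "ry": 0, "rz": 0},
  ],
)

```text
time: 6.8
tool_pos: [559.2, -116.7, 31.9]
tcp_rot: [-3.142, 0.0, 0.176]
contact_force: [0.2, -0.5, 0.5]
grip_width: 91.6
finger_force: 0.0
```

Request:
carry_out(
  plan=[
    {"tx": 0, "ty": 0, "tz": -1, "rx": 0, "ry": 0, "rz": 0},
    {"tx": 0, "ty": 0, "tz": 0, "rx": 0, "ry": 0, "rz": 0},
  ],
)

```text
time: 7.0
tool_pos: [559.3, -116.7, 31.6]
tcp_rot: [3.141, -0.0, 0.176]
contact_force: [-2.0, 0.5, 4.7]
grip_width: 92.0
finger_force: 2.2
```

Contact is at reported z ≈ 31.7, so I'll push at about 33.5.

Request:
carry_out(
  plan=[
    {"tx": 0, "ty": 0, "tz": 20, "rx": 0, "ry": 0, "rz": 0},
    {"tx": -34.5, "ty": -6, "tz": 0, "rx": 0, "ry": 0, "rz": 0},
    {"tx": -6.5, "ty": 37, "tz": 0, "rx": 0, "ry": 0, "rz": 0},
    {"tx": -6.5, "ty": 37, "tz": 0, "rx": 0, "ry": 0, "rz": 0},
    {"tx": -6.5, "ty": 37, "tz": 0, "rx": 0, "ry": 0, "rz": 0},
    {"tx": 0, "ty": 0, "tz": 0, "rx": 0, "ry": 0, "rz": 0},
    {"tx": 0, "ty": 0, "tz": -17.5, "rx": 0, "ry": 0, "rz": 0},
    {"tx": 0, "ty": 0, "tz": 0, "rx": 0, "ry": 0, "rz": 0},
  ],
)

```text
time: 7.8
tool_pos: [504.2, -11.7, 32.2]
tcp_rot: [-3.141, 0.003, 0.176]
contact_force: [0.3, 0.3, -0.2]
grip_width: 91.8
finger_force: 0.0
```

Request:
carry_out(
  plan=[
    {"tx": 5.9, "ty": 1.05, "tz": 0, "rx": 0, "ry": 0, "rz": 0},
    {"tx": 5.9, "ty": 1.05, "tz": 0, "rx": 0, "ry": 0, "rz": 0},
    {"tx": 5.9, "ty": 1.05, "tz": 0, "rx": 0, "ry": 0, "rz": 0},
    {"tx": 4, "ty": 0.7, "tz": 0, "rx": 0, "ry": 0, "rz": 0},
    {"tx": 4, "ty": 0.7, "tz": 0, "rx": 0, "ry": 0, "rz": 0},
    {"tx": 4, "ty": 0.7, "tz": 0, "rx": 0, "ry": 0, "rz": 0},
    {"tx": 4, "ty": 0.7, "tz": 0, "rx": 0, "ry": 0, "rz": 0},
    {"tx": 4, "ty": 0.7, "tz": 0, "rx": 0, "ry": 0, "rz": 0},
    {"tx": 4, "ty": 0.7, "tz": 0, "rx": 0, "ry": 0, "rz": 0},
    {"tx": 4, "ty": 0.7, "tz": 0, "rx": 0, "ry": 0, "rz": 0},
    {"tx": 4, "ty": 0.7, "tz": 0, "rx": 0, "ry": 0, "rz": 0},
    {"tx": 0, "ty": 0, "tz": 0, "rx": 0, "ry": 0, "rz": 0},
  ],
)

```text
time: 9.0
tool_pos: [555.8, -2.9, 33.6]
tcp_rot: [3.141, -0.001, 0.176]
contact_force: [0.4, 0.1, 0.1]
grip_width: 91.8
finger_force: 0.0
```

Run:
```python
from h import *
print(rel(),bot.get_obs()['tool_pos'],bot.get_obs()['contact_force'])
shot("side","pics/side4.png",190,310,150,245,6)
```

```text
[-53.330134     2.32403286] [555.78449638  -2.93391954  33.577241  ] [0.39311639 0.10500523 0.07470747]
```

View pics/side4.png

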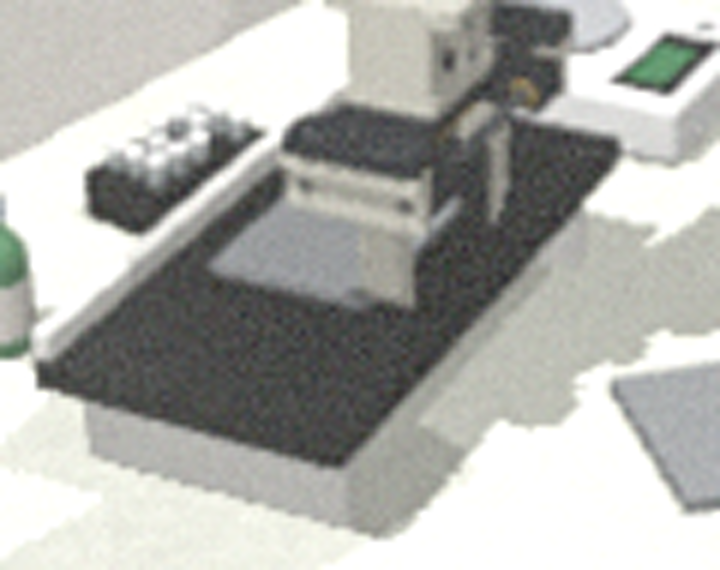

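The finger at about (390,300) is now pushing the plate and turning it square. I'll continue to the lip.

Request:
carry_out(
  plan=[
    {"tx": 3, "ty": 0.53, "tz": 0, "rx": 0, "ry": 0, "rz": 0},
    {"tx": 3, "ty": 0.53, "tz": 0, "rx": 0, "ry": 0, "rz": 0},
    {"tx": 3, "ty": 0.53, "tz": 0, "rx": 0, "ry": 0, "rz": 0},
    {"tx": 3, "ty": 0.53, "tz": 0, "rx": 0, "ry": 0, "rz": 0},
    {"tx": 3, "ty": 0.53, "tz": 0, "rx": 0, "ry": 0, "rz": 0},
    {"tx": 3, "ty": 0.53, "tz": 0, "rx": 0, "ry": 0, "rz": 0},
    {"tx": 3, "ty": 0.53, "tz": 0, "rx": 0, "ry": 0, "rz": 0},
    {"tx": 2, "ty": 0.35, "tz": 0, "rx": 0, "ry": 0, "rz": 0},
    {"tx": 1, "ty": 0.2, "tz": 0, "rx": 0, "ry": 0, "rz": 0},
    {"tx": 0, "ty": 0, "tz": 0, "rx": 0, "ry": 0, "rz": 0},
  ],
)

```text
time: 10.05
tool_pos: [579.3, 1.3, 33.6]
tcp_rot: [3.141, -0.0, 0.176]
contact_force: [0.3, 0.7, 0.6]
grip_width: 91.3
finger_force: 0.0
```

Request:
carry_out(
  plan=[
    {"tx": 1, "ty": 0.2, "tz": 0, "rx": 0, "ry": 0, "rz": 0},
    {"tx": 0, "ty": 0, "tz": 0, "rx": 0, "ry": 0, "rz": 0},
  ],
)

```text
time: 10.25
tool_pos: [580.0, 1.5, 33.6]
tcp_rot: [3.141, -0.0, 0.176]
contact_force: [-0.2, -0.3, 0.3]
grip_width: 91.9
finger_force: 0.3
```

Request:
carry_out(
  plan=[
    {"tx": 1, "ty": 0.2, "tz": 0, "rx": 0, "ry": 0, "rz": 0},
    {"tx": 0, "ty": 0, "tz": 0, "rx": 0, "ry": 0, "rz": 0},
  ],
)

```text
time: 10.45
tool_pos: [581.1, 1.7, 33.6]
tcp_rot: [3.141, -0.0, 0.176]
contact_force: [0.3, -0.1, 0.3]
grip_width: 91.8
finger_force: 0.4
```

Request:
carry_out(
  plan=[
    {"tx": 1, "ty": 0.2, "tz": 0, "rx": 0, "ry": 0, "rz": 0},
    {"tx": 1, "ty": 0.2, "tz": 0, "rx": 0, "ry": 0, "rz": 0},
    {"tx": 0, "ty": 0, "tz": 0, "rx": 0, "ry": 0, "rz": 0},
  ],
)

```text
time: 10.75
tool_pos: [582.9, 2.1, 33.5]
tcp_rot: [3.141, 0.0, 0.176]
contact_force: [-1.2, 0.5, 0.5]
grip_width: 91.9
finger_force: 1.0
```

Request:
carry_out(
  plan=[
    {"tx": 1, "ty": 0.2, "tz": 0, "rx": 0, "ry": 0, "rz": 0},
    {"tx": 0, "ty": 0, "tz": 0, "rx": 0, "ry": 0, "rz": 0},
  ],
)

```text
time: 10.95
tool_pos: [582.9, 2.1, 33.5]
tcp_rot: [-3.142, 0.002, 0.176]
contact_force: [-5.2, -1.7, 2.8]
grip_width: 91.9
finger_force: 2.7
```

Request:
carry_out(
  plan=[
    {"tx": 1, "ty": 0.2, "tz": 0, "rx": 0, "ry": 0, "rz": 0},
    {"tx": 0, "ty": 0, "tz": 0, "rx": 0, "ry": 0, "rz": 0},
  ],
)

```text
time: 11.15
tool_pos: [582.9, 2.1, 33.4]
tcp_rot: [-3.141, 0.004, 0.176]
contact_force: [-8.5, -3.3, 4.4]
grip_width: 92.2
finger_force: 4.3
```

The plate is now pressed against the lip: the force rose to 8.5 N with the tool at riser x = -25.7. I'll back off, rise, turn 90° with the fingers partly closed, and go beyond the plate's +y end.

Request:
carry_out(
  plan=[
    {"tx": -5, "ty": -0.9, "tz": 0, "rx": 0, "ry": 0, "rz": 0},
    {"tx": -20, "ty": -3.5, "tz": 0, "rx": 0, "ry": 0, "rz": 0},
    {"tx": -25, "ty": -4.4, "tz": 0, "rx": 0, "ry": 0, "rz": 0},
    {"tx": 0, "ty": 0, "tz": 30, "rx": 0, "ry": 0, "rz": 0},
    {"tx": 0, "ty": 0, "tz": 30, "rx": 0, "ry": 0, "rz": 0.14},
    {"tx": 0, "ty": 0, "tz": 10, "rx": 0, "ry": 0, "rz": 0.14},
    {"tx": 0, "ty": 20, "tz": 0, "rx": 0, "ry": 0, "rz": 0.14},
    {"tx": 0, "ty": 20, "tz": 0, "rx": 0, "ry": 0, "rz": 0.14},
    {"tx": 0, "ty": 20, "tz": 0, "rx": 0, "ry": 0, "rz": 0.14},
    {"tx": 0, "ty": 20, "tz": 0, "rx": 0, "ry": 0, "rz": 0.14},
    {"tx": 0, "ty": 20, "tz": 0, "rx": 0, "ry": 0, "rz": 0.14},
    {"tx": 0, "ty": 25, "tz": 0, "rx": 0, "ry": 0, "rz": 0.14},
  ],
)

```text
time: 12.35
tool_pos: [535.6, 119.4, 103.7]
tcp_rot: [3.14, -0.001, 1.301]
contact_force: [-0.4, 0.2, 0.4]
grip_width: 92.0
finger_force: 0.0
```

Request:
carry_out(
  plan=[
    {"tx": 20, "ty": 0, "tz": 0, "rx": 0, "ry": 0, "rz": 0.14},
    {"tx": 20, "ty": 0, "tz": 0, "rx": 0, "ry": 0, "rz": 0.14},
    {"tx": 20, "ty": 0, "tz": 0, "rx": 0, "ry": 0, "rz": 0.14},
    {"tx": 20, "ty": 0, "tz": 0, "rx": 0, "ry": 0, "rz": 0.031},
    {"tx": 0, "ty": 0, "tz": 0, "rx": 0, "ry": 0, "rz": 0},
    {"tx": 0, "ty": 0, "tz": 0, "rx": 0, "ry": 0, "rz": 0},
  ],
  gripper=0.565,
)

```text
time: 12.95
tool_pos: [614.6, 118.8, 103.1]
tcp_rot: [-3.141, -0.0, 1.746]
contact_force: [-0.4, -0.3, -0.8]
grip_width: 48.7
finger_force: 0.0
```

Run:
```python
from h import *
print(rel(),bot.get_obs()['tool_pos'],bot.get_obs()['tcp_rot'],bot.get_obs()['grip_width'])
shot("side","pics/side5.png",190,310,150,245,6)
```

```text
[ 25.88967221 111.92511878] [614.62650672 118.82788153 103.1435747 ] [-3.14133138e+00 -2.57011610e-04  1.74570703e+00] 48.74891487639597
```

View pics/side5.png

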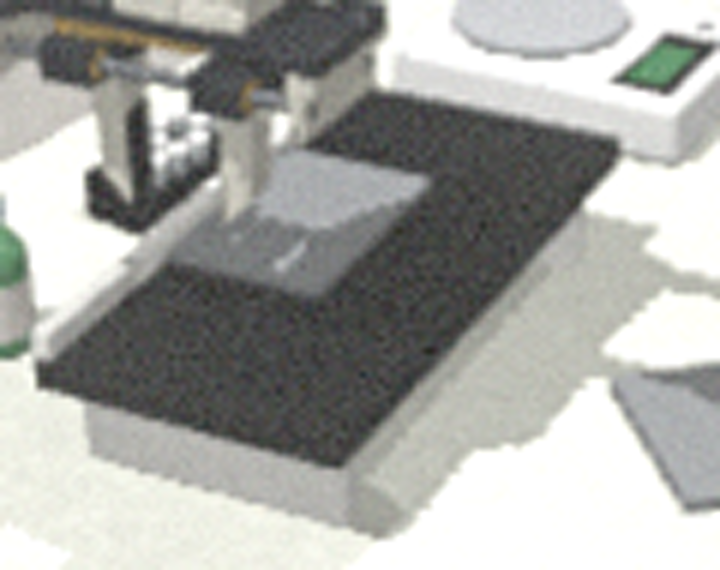

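The plate lies along the lip. Its visible corners are about (165,265), (318,297) and (430,180).

Run:
```python
from h import *
q=w(crop([(165,264),(318,296),(431,180)],190,150,6),76,"side");print(((q-C)@RR).round(1))
```

```text
[[ 69.1  69.8]
 [-17.9  64.4]
 [-14.1 -71.8]]
```

Request:
carry_out(
  plan=[
    {"tx": 2, "ty": 0.4, "tz": -25, "rx": 0, "ry": 0, "rz": 0},
    {"tx": 0, "ty": 0, "tz": -25, "rx": 0, "ry": 0, "rz": 0},
    {"tx": 0, "ty": 0, "tz": -15, "rx": 0, "ry": 0, "rz": 0},
    {"tx": 0, "ty": 0, "tz": 0, "rx": 0, "ry": 0, "rz": 0},
  ],
)

```text
time: 13.4
tool_pos: [614.4, 119.1, 36.4]
tcp_rot: [-3.137, -0.001, 1.746]
contact_force: [-0.5, 0.9, 0.4]
grip_width: 39.9
finger_force: 0.0
```

Request:
carry_out(
  plan=[
    {"tx": 0, "ty": 0, "tz": -1.5, "rx": 0, "ry": 0, "rz": 0},
    {"tx": 0, "ty": 0, "tz": 0, "rx": 0, "ry": 0, "rz": 0},
  ],
)

```text
time: 13.6
tool_pos: [617.4, 119.3, 38.3]
tcp_rot: [3.14, 0.0, 1.747]
contact_force: [0.6, -0.3, 0.6]
grip_width: 39.8
finger_force: 0.0
```

Request:
carry_out(
  plan=[
    {"tx": 0, "ty": 0, "tz": -1.5, "rx": 0, "ry": 0, "rz": 0},
    {"tx": 0, "ty": 0, "tz": 0, "rx": 0, "ry": 0, "rz": 0},
  ],
)

```text
time: 13.8
tool_pos: [617.2, 119.1, 36.2]
tcp_rot: [3.14, 0.0, 1.747]
contact_force: [0.2, 0.0, -0.6]
grip_width: 40.1
finger_force: 0.0
```

Request:
carry_out(
  plan=[
    {"tx": 0, "ty": 0, "tz": -1.5, "rx": 0, "ry": 0, "rz": 0},
    {"tx": 0, "ty": 0, "tz": -1.5, "rx": 0, "ry": 0, "rz": 0},
    {"tx": 0, "ty": 0, "tz": 0, "rx": 0, "ry": 0, "rz": 0},
  ],
)

```text
time: 14.1
tool_pos: [616.8, 119.1, 32.2]
tcp_rot: [-3.141, -0.0, 1.747]
contact_force: [0.5, 0.4, -0.2]
grip_width: 39.8
finger_force: 0.0
```

Request:
carry_out(
  plan=[
    {"tx": 0, "ty": 0, "tz": -1.5, "rx": 0, "ry": 0, "rz": 0},
    {"tx": 0, "ty": 0, "tz": 0, "rx": 0, "ry": 0, "rz": 0},
  ],
)

```text
time: 14.3
tool_pos: [617.1, 119.1, 31.6]
tcp_rot: [3.141, 0.0, 1.747]
contact_force: [-1.1, -0.5, 4.3]
grip_width: 40.0
finger_force: 2.2
```

Request:
carry_out(
  plan=[
    {"tx": 0, "ty": 0, "tz": 2.7, "rx": 0, "ry": 0, "rz": 0},
    {"tx": 1.25, "ty": -6.6, "tz": 0, "rx": 0, "ry": 0, "rz": 0},
    {"tx": 1.25, "ty": -6.6, "tz": 0, "rx": 0, "ry": 0, "rz": 0},
    {"tx": 1.25, "ty": -6.6, "tz": 0, "rx": 0, "ry": 0, "rz": 0},
    {"tx": 1.25, "ty": -6.6, "tz": 0, "rx": 0, "ry": 0, "rz": 0},
    {"tx": 1.25, "ty": -6.6, "tz": 0, "rx": 0, "ry": 0, "rz": 0},
    {"tx": 1.25, "ty": -6.6, "tz": 0, "rx": 0, "ry": 0, "rz": 0},
    {"tx": 1.25, "ty": -6.6, "tz": 0, "rx": 0, "ry": 0, "rz": 0},
    {"tx": 1.25, "ty": -6.6, "tz": 0, "rx": 0, "ry": 0, "rz": 0},
    {"tx": 1.25, "ty": -6.6, "tz": 0, "rx": 0, "ry": 0, "rz": 0},
    {"tx": 1.25, "ty": -6.6, "tz": 0, "rx": 0, "ry": 0, "rz": 0},
    {"tx": 1.25, "ty": -6.6, "tz": 0, "rx": 0, "ry": 0, "rz": 0},
  ],
)

```text
time: 15.5
tool_pos: [630.5, 46.1, 33.7]
tcp_rot: [-3.141, -0.0, 1.747]
contact_force: [-1.4, 1.4, -0.6]
grip_width: 39.6
finger_force: 0.8
```

Request:
carry_out(
  plan=[
    {"tx": 1.25, "ty": -6.6, "tz": 0, "rx": 0, "ry": 0, "rz": 0},
    {"tx": 1.25, "ty": -6.6, "tz": 0, "rx": 0, "ry": 0, "rz": 0},
    {"tx": 1.25, "ty": -6.6, "tz": 0, "rx": 0, "ry": 0, "rz": 0},
    {"tx": 1.25, "ty": -6.6, "tz": 0, "rx": 0, "ry": 0, "rz": 0},
    {"tx": 1.25, "ty": -6.6, "tz": 0, "rx": 0, "ry": 0, "rz": 0},
    {"tx": 1.25, "ty": -6.6, "tz": 0, "rx": 0, "ry": 0, "rz": 0},
    {"tx": 1.25, "ty": -6.6, "tz": 0, "rx": 0, "ry": 0, "rz": 0},
    {"tx": 1.25, "ty": -6.6, "tz": 0, "rx": 0, "ry": 0, "rz": 0},
    {"tx": 1.25, "ty": -6.6, "tz": 0, "rx": 0, "ry": 0, "rz": 0},
    {"tx": 1.25, "ty": -6.6, "tz": 0, "rx": 0, "ry": 0, "rz": 0},
    {"tx": 1.25, "ty": -6.6, "tz": 0, "rx": 0, "ry": 0, "rz": 0},
    {"tx": 0, "ty": 0, "tz": 0, "rx": 0, "ry": 0, "rz": 0},
  ],
)

```text
time: 16.7
tool_pos: [645.0, -27.4, 33.8]
tcp_rot: [3.141, 0.001, 1.746]
contact_force: [-0.4, 0.6, 0.6]
grip_width: 40.1
finger_force: 0.0
```

Run:
```python
from h import *
print(rel(),bot.get_obs()['tool_pos'],bot.get_obs()['contact_force'])
shot("side","pics/side6.png",210,330,135,230,6)
```

```text
[ 30.26477098 -37.34663587] [645.02716881 -27.38146126  33.83540795] [-0.35133369  0.61204732  0.57639936]
```

View pics/side6.png

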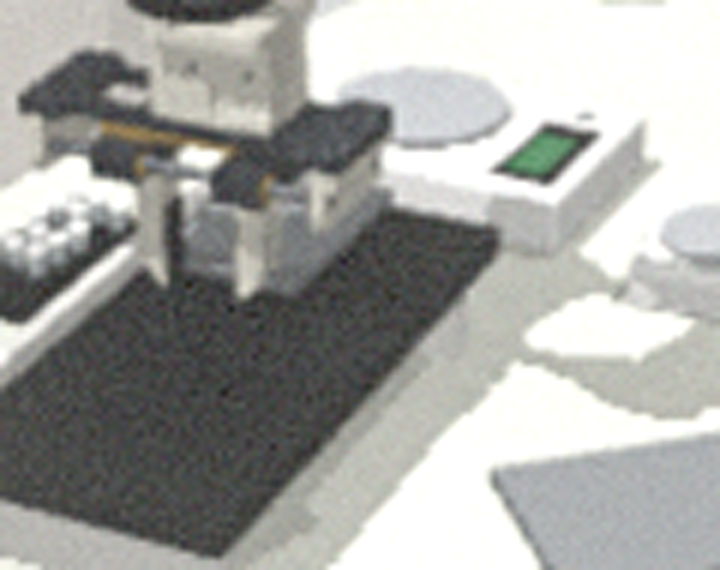

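The plate is sliding along the lip square to the fingers, with its near front corner at about (290,297). About 36 mm remain.

Request:
carry_out(
  plan=[
    {"tx": 0.75, "ty": -3.95, "tz": 0, "rx": 0, "ry": 0, "rz": 0},
    {"tx": 0.75, "ty": -3.95, "tz": 0, "rx": 0, "ry": 0, "rz": 0},
    {"tx": 0.75, "ty": -3.95, "tz": 0, "rx": 0, "ry": 0, "rz": 0},
    {"tx": 0.75, "ty": -3.95, "tz": 0, "rx": 0, "ry": 0, "rz": 0},
    {"tx": 0.75, "ty": -3.95, "tz": 0, "rx": 0, "ry": 0, "rz": 0},
    {"tx": 0.75, "ty": -3.95, "tz": 0, "rx": 0, "ry": 0, "rz": 0},
    {"tx": 0.75, "ty": -3.95, "tz": 0, "rx": 0, "ry": 0, "rz": 0},
    {"tx": 0.55, "ty": -3, "tz": 0, "rx": 0, "ry": 0, "rz": 0},
    {"tx": 0.35, "ty": -2, "tz": 0, "rx": 0, "ry": 0, "rz": 0},
    {"tx": 0.2, "ty": -1, "tz": 0, "rx": 0, "ry": 0, "rz": 0},
    {"tx": 0, "ty": 0, "tz": 0, "rx": 0, "ry": 0, "rz": 0},
    {"tx": 0, "ty": 0, "tz": 0, "rx": 0, "ry": 0, "rz": 0},
  ],
)

```text
time: 17.95
tool_pos: [650.8, -59.9, 33.6]
tcp_rot: [-3.141, 0.0, 1.747]
contact_force: [-0.2, -0.0, 0.3]
grip_width: 39.9
finger_force: 0.0
```

Run:
```python
from h import *
print(rel(),bot.get_obs()['tool_pos'],bot.get_obs()['contact_force'])
q=w(crop([(290,296)],210,135,6),76,"side");print("corner before",((q-C)@RR).round(1))
```

```text
[ 30.21551868 -70.40875752] [650.75797856 -59.94328953  33.59174239] [-0.21044487 -0.01568013  0.32502865]
corner before [[-17.1 -40.3]]
```

Request:
carry_out(
  plan=[
    {"tx": 0.3, "ty": -1.5, "tz": 0, "rx": 0, "ry": 0, "rz": 0},
    {"tx": 0.3, "ty": -1.5, "tz": 0, "rx": 0, "ry": 0, "rz": 0},
    {"tx": 0, "ty": 0, "tz": 0, "rx": 0, "ry": 0, "rz": 0},
    {"tx": 0, "ty": 0, "tz": 0, "rx": 0, "ry": 0, "rz": 0},
    {"tx": -1, "ty": 5, "tz": 0, "rx": 0, "ry": 0, "rz": 0},
    {"tx": -4, "ty": 20, "tz": 0, "rx": 0, "ry": 0, "rz": 0},
    {"tx": 0, "ty": 0, "tz": 35, "rx": 0, "ry": 0, "rz": 0},
    {"tx": 0, "ty": 0, "tz": 45, "rx": 0, "ry": 0, "rz": 0},
    {"tx": 0, "ty": 0, "tz": 45, "rx": 0, "ry": 0, "rz": 0},
    {"tx": -25, "ty": 25, "tz": 0, "rx": 0, "ry": 0, "rz": 0},
    {"tx": -30, "ty": 30, "tz": 0, "rx": 0, "ry": 0, "rz": 0},
    {"tx": -30, "ty": 30, "tz": 0, "rx": 0, "ry": 0, "rz": 0},
  ],
)

```text
time: 19.15
tool_pos: [559.8, 49.4, 159.0]
tcp_rot: [3.141, -0.0, 1.747]
contact_force: [-0.2, 0.2, -0.0]
grip_width: 39.7
finger_force: 0.0
```

Request:
carry_out(
  plan=[
    {"tx": -30, "ty": 30, "tz": 0, "rx": 0, "ry": 0, "rz": 0},
    {"tx": -30, "ty": 30, "tz": 0, "rx": 0, "ry": 0, "rz": 0},
    {"tx": -30, "ty": 30, "tz": 0, "rx": 0, "ry": 0, "rz": 0},
    {"tx": -20, "ty": 30, "tz": 0, "rx": 0, "ry": 0, "rz": 0},
    {"tx": -20, "ty": 30, "tz": 0, "rx": 0, "ry": 0, "rz": 0},
    {"tx": 0, "ty": 30, "tz": 0, "rx": 0, "ry": 0, "rz": 0},
    {"tx": 0, "ty": 0, "tz": 0, "rx": 0, "ry": 0, "rz": 0},
    {"tx": 0, "ty": 0, "tz": 0, "rx": 0, "ry": 0, "rz": 0},
  ],
)

```text
time: 19.95
tool_pos: [430.5, 228.2, 158.7]
tcp_rot: [3.141, 0.0, 1.749]
contact_force: [0.3, 0.2, -1.0]
grip_width: 40.0
finger_force: 0.0
```

Run:
```python
from h import *
print(rel(),bot.get_obs()['tool_pos'])
g=cv2.cvtColor(bot.capture("top"),cv2.COLOR_RGB2GRAY)
# sample along riser axes at z=76
def s(x,y):
    p=proj(x,y,76,0,0,1,"top"); return p
def val(x,y):
    m=bot.camera_model("top");X=np.array([*(C+RR@[x,y]),76.])
    p=cv2.projectPoints(X.reshape(1,1,3),cv2.Rodrigues(m["R"])[0],m["t"],m["camera_matrix"],m["dist"])[0].reshape(1,1,2).astype(np.float32)
    return int(cv2.remap(g,p,None,cv2.INTER_LINEAR)[0,0])
for x in(0,30,60):print("x",x,[(y,val(x,y)) for y in list(range(-232,-192,4))+list(range(-100,-60,4))])
for y in(-200,-145,-95):print("y",y,[(x,val(x,y)) for x in list(range(-36,4,4))+list(range(60,92,4))])
```

```text
[-136.24087134  251.83649308] [430.5348294  228.24505511 158.74219726]
x 0 [(-232, 137), (-228, 109), (-224, 96), (-220, 97), (-216, 98), (-212, 89), (-208, 82), (-204, 82), (-200, 81), (-196, 82), (-100, 83), (-96, 83), (-92, 84), (-88, 83), (-84, 62), (-80, 26), (-76, 11), (-72, 12), (-68, 10), (-64, 11)]
x 30 [(-232, 128), (-228, 101), (-224, 98), (-220, 97), (-216, 94), (-212, 85), (-208, 81), (-204, 81), (-200, 82), (-196, 81), (-100, 82), (-96, 81), (-92, 82), (-88, 83), (-84, 66), (-80, 27), (-76, 11), (-72, 10), (-68, 11), (-64, 11)]
x 60 [(-232, 150), (-228, 151), (-224, 150), (-220, 151), (-216, 144), (-212, 111), (-208, 85), (-204, 81), (-200, 80), (-196, 81), (-100, 81), (-96, 82), (-92, 83), (-88, 79), (-84, 61), (-80, 25), (-76, 11), (-72, 9), (-68, 11), (-64, 11)]
y -200 [(-36, 99), (-32, 101), (-28, 99), (-24, 99), (-20, 93), (-16, 80), (-12, 79), (-8, 81), (-4, 82), (0, 81), (60, 80), (64, 80), (68, 81), (72, 93), (76, 128), (80, 149), (84, 150), (88, 151)]
y -145 [(-36, 11), (-32, 8), (-28, 11), (-24, 10), (-20, 14), (-16, 44), (-12, 76), (-8, 82), (-4, 82), (0, 82), (60, 82), (64, 81), (68, 79), (72, 70), (76, 102), (80, 143), (84, 150), (88, 144)]
y -95 [(-36, 10), (-32, 11), (-28, 10), (-24, 11), (-20, 13), (-16, 43), (-12, 79), (-8, 84), (-4, 84), (0, 83), (60, 82), (64, 83), (68, 81), (72, 77), (76, 103), (80, 145), (84, 151), (88, 144)]
```

Measured from above, the plate's ends are at y ≈ -82.5 and -212.5, so its middle is at about -147.5. Its front edge is straight at x ≈ -15.5, so it lies against the lip.

```bash
python3 -c "
from plant import bot
print(bot.close_job())"
```

```text
the job is handed in; nothing more can be done
None
```

The job is handed in: measured from the top camera, the plate lies flush against the lip and sticks out about 43 mm over the balance-side (-y) end, with the arm clear; I have no verdict from the judge and did not re-measure the bystanders.

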